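Close the bolt canister with the lid that fits

ROBOT

A 6-joint arm with a two-finger parallel gripper is mounted at the origin on the work surface. World frame = base frame: x ahead of the robot, y to its left, z up, the work surface at z = 0. Lengths are in m, angles in rad, forces in N, time in s.
With the tool pointing down it reaches from about 0.35 to 0.8 m from the base axis. Payload 7.3 kg.
Tool frame: the origin (TCP) lies at the very end of the fingers, on their centre line; the grasp point (between the pads) lies 19 mm behind it; z points along the fingers, y is the line along which they close (so a half turn about z gives the same grasp; the last joint's range is limited). The gripper opens to 85 mm and grips with 20 to 120 N. Pads are 22 mm wide; open, the fingers measure 114 mm over their backs; the gripper's body (76 mm by 85 mm) begins 54 mm behind the grasp point. The pads swing forward as they close: fully open they stand 13 mm farther back than shut.
Start: joints at [-1.49, 0.342, 1.524, -0, 1.275, -0.146], TCP at [0.118, -0.512, 0.231] pointing down, gripper open.
Joint ranges: [-2.53, 2.53], [-0.77, 2.02], [0.04, 2.7], [-1, 4.14], [0.28, 2.66], [-3.11, 3.11]. Speed limits (rad/s): [2.57, 2.57, 3.14, 3.14, 3.14, 3.14].

INTERFACE

Orientations are given as a unit quaternion [x, y, z, w].
In Python, from plant import telemetry, cams, finish_job gives the robot as it stands. The module is installed in compiled form; this text tells all that it offers.
- The arm moves only by the tool jog_arm, never from a script. Its argument "motion" is a list that holds one entry, the list of rows, each a list of 5 numbers: the finger opening in mm, from 0 to 85.4, then the shift along the tool's x, y, z each as a share of 0.03 m, from -1 to 1, then the turn about the tool's z as a share of 0.12 rad, from -1 to 1. In form: [[[hand, tx, ty, tz, twist], ...]]. A call has 1 to 5 rows; each row shifts and turns the commanded pose from where the row before left it, along the tool's axes as they then stand; what a row does not reach is not made up. A row lasts 1/10 s, in which the tool goes at most 50 mm and 8.59 degrees, less where a joint would pass 70% of its speed; a pose out of reach is approached as far as the arm can. A call with a number of a shift or a turn outside -1 to 1 is refused whole. A call with a gripper value outside its range is refused whole. The fingers move at their own pace and stop on an object; "force" is the grip in N (left out, the last holds). Time passes only in rows, so rows that do not move let the fingers close. It gives the time, the measured TCP pose, the force, the opening and the grip force at its end, in the units of the state.
- telemetry.read_state(): the state, without advancing time (a new reading comes with each control period).
- cams.grab_frame(name): name is "side" or "top" or "wrist"; returns a dict with "frame" (400x640x3 uint8, red, green, blue), "K" (3x3 intrinsics, pixels), "pose" (4x4, takes a point from camera to world coordinates). Camera axes: x right, y up, looking along -z (the intrinsics and any distortion apply to the point x, -y, -z); pixel columns grow to the right and rows downward; lengths in m; the calibration is good to about 2 mm. The wrist camera is an equidistant fisheye: a pixel r from the principal point sees the ray r / f radians off the axis. A picture is of the moment at which its call begins. There is no depth.
- finish_job(): hands the job in; it is judged then, once.
The state is a dict: "t": time; "joint_pos": joint angles; "qd": joint speeds; "joint_torque": joint torques, N m; "ee_pos": TCP position; "tcp_rot": TCP orientation; "ft_force": force on the tool from outside, world axes, zero at the start; "moment": the same for the moment, N m; "width": finger opening in m; "grip_force": force on a finger pad.
Only numpy, scipy, OpenCV 4.12 (cv2) and the standard library are available. Lean on these libraries where they do the work, as an engineer would, in place of code of your own. Each camera call takes 0.05 s, during which the arm holds its last target. There are 200 camera calls.

TASK

One steel bolt canister is standing open on the storeroom bench. Of the three loose lids take the one that is as wide as the canister, drop it into the mouth with its lugs through the two notches, and turn it clockwise (seen from above) a quarter turn until it is fully home, flat on the rim and locked with its bar across the notches. Let go of it, and leave the other two lids where they are.

Things in the scene. Friction and masses are not known exactly. Their poses are not given: they have to be found in the camera images.
- canister: Steel canister, 100 mm wide, 80 tall, fixed by dark feet at +y and -y. Origin: underside centre. Its top, a 5 mm plate, has a 54 mm hole with two notches along its x axis, 36 wide, reaching 42 from centre. Lugs drop through (within 15 deg) and turn under it; clockwise seen from above it stops at 90-100 deg, the other way at 25. Home: lid origin 54 mm above this one, 5 mm side play, lid x along canister y.
- lid_medium: Lid as wide as the canister: 100 mm aluminium disc, plug below (44 mm, foot 34), black bar grip on top along lid x, 50 long, 14 wide. Two steel lugs on the plug along x under the bar, to 36 mm from centre, 16 wide. Origin: centre of the plug's foot, on which it stands, z up. Heights: lugs 10-18, disc 26-31, bar 31-61 mm. About 120 g. Half a turn makes no difference.
- lid_small: Lid of the same make and heights, disc only 74 mm wide, bar 46 mm long: too small to lock in the canister. Origin: centre of its plug's foot, z up, bar along x.
- lid_large: Lid of the same make and heights, disc 124 mm wide, bar 56 mm long: too large for the canister's mouth. Origin: centre of its plug's foot, z up, bar along x.
Things that resemble listed ones, but are neither listed nor needed, are in the scene too. Leave any brown or pink look-alike of the lid_medium alone.

How it is judged:
By the outcome, as a careful person would: the job done as asked, in the order asked, and still so for the second after the job is handed in, with the robot touching nothing.
It also fails if it takes over 40 s, if anything falls off the work surface, if the arm or the gripper's body presses on something with over 40 N, if the wrist force passes 120 N, or if a joint passes its speed limit or range.

## Working session

There is one attempt and no reset: what is moved stays moved. The work goes in short steps, Python scripts to look and compute and a tool call to move; the robot and the scene stay as the last step left them, time stands still between calls to the robot, and variables do not carry over. Pictures are saved under pics/ and viewed, at most 10 in all, crops included, and the job is handed in when it is done.

Besides the shell and the picture viewer there is one more tool, called after "Request:" as name(argument=value, ...) on one line, values as JSON. jog_arm: Moves the arm, as the interface text tells. Shift numbers are shares of 0.03 m and turn numbers shares of 0.12 rad, none past 1 either way. Its arguments: {"type":"object","properties":{"motion":{"type":"array","items":{"type":"array","items":{"type":"array","items":{"type":"number"}}}},"force":{"type":"number"}},"required":["motion"]}

```bash
mkdir -p pics; cat > h.py <<'E'
import numpy as np, cv2
from plant import telemetry, cams, finish_job
def grab(name, fn=None):
    d=cams.grab_frame(name)
    if fn: cv2.imwrite('pics/'+fn, d['frame'][:,:,::-1])
    np.savez('pics/last_'+name+'.npz',**{k:d[k] for k in('frame','K','pose')})
    return d
def load(name): return np.load('pics/last_'+name+'.npz')
def ray2plane(d,u,v,z,fish=False):
    K=d['K'];P=d['pose']
    x=(u-K[0,2])/K[0,0];y=(v-K[1,2])/K[1,1]
    if fish:
        r=np.hypot(x,y);s=np.sin(r)/max(r,1e-9);c=np.array([x*s,-y*s,-np.cos(r)])
    else: c=np.array([x,-y,-1.])
    w=P[:3,:3]@c;o=P[:3,3]
    return o+w*(z-o[2])/w[2]
E
python3 - <<'E'
from h import *
a=grab('top');b=grab('side');
cv2.imwrite('pics/a.png',a['frame'][:,:,::-1]);cv2.imwrite('pics/b.png',b['frame'][:,:,::-1])
print(a['K'],a['pose'],b['pose']);print(telemetry.read_state())
E
```

```text
[[366.87085922   0.         319.93631618]
 [  0.         366.87085922 199.98575595]
 [  0.           0.           1.        ]] [[ 0.00279644  0.98649499 -0.16376756  0.38998188]
 [-0.99948661  0.00798428  0.03102844 -0.04349343]
 [ 0.03191696  0.16359672  0.98601086  0.89794934]
 [ 0.          0.          0.          1.        ]] [[-0.95583349  0.1788125  -0.23325614  0.29934588]
 [-0.29321813 -0.63453082  0.71511801  0.63027628]
 [-0.02013617  0.75192868  0.65893687  0.66198532]
 [ 0.          0.          0.          1.        ]]
{'t': 0.1, 'joint_pos': array([-1.49001821e+00,  3.42703902e-01,  1.52491277e+00,  2.81374476e-05,
        1.27536305e+00, -1.45989979e-01]), 'qd': array([-0.0020964 , -0.00210181, -0.00182933,  0.00133873,  0.00037572,
        0.00089978]), 'joint_torque': array([ 1.86453755e-03, -4.34449482e+01, -2.46490180e+01, -9.76644242e-05,
        4.71666935e-03,  6.42493887e-06]), 'ee_pos': array([ 0.1180429 , -0.5112083 ,  0.23067209]), 'tcp_rot': array([ 9.93579138e-01,  1.13137153e-01,  3.60585616e-05, -6.92727610e-04]), 'ft_force': array([-0.01227525, -0.68743718,  0.64813221]), 'moment': array([ 0.00368265,  0.02002187, -0.00117864]), 'grip_force': 0.0, 'width': 0.08551293431457851}
```

View pics/a.png

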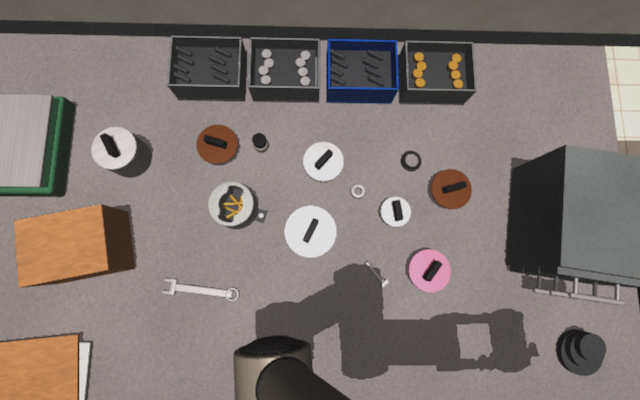

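View pics/b.png

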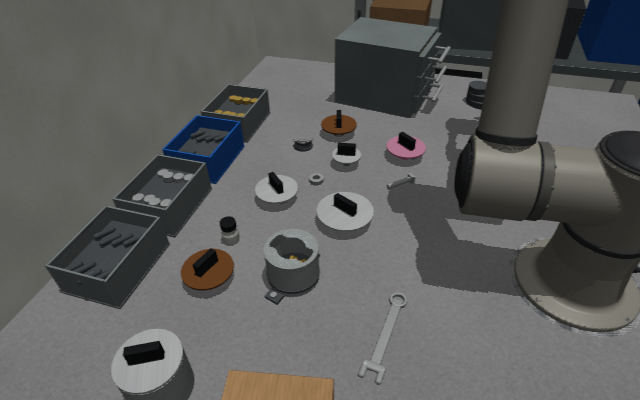

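Top view, candidates for the lid: white discs at (323,161), (310,231) and (396,211); brown look-alikes at (217,144) and (451,188); a pink one at (430,270); a lid already on another can at (114,148). The open canister is at (231,204) with a foot at (261,215). By size, (323,161) should be the medium lid. I'll measure it and check a crop.

```bash
python3 - <<'E'
from h import *
d=load('top');f=d['frame'];hsv=cv2.cvtColor(f,cv2.COLOR_RGB2HSV)
g=f.min(2)
for n,(u,v),r in (('med',(323,161),24),('large',(310,231),32),('small',(396,211),20)):
    m=np.zeros(g.shape,np.uint8);cv2.circle(m,(u,v),r+3,255,-1)
    w=((g>165)&(m>0)).astype(np.uint8)
    c=max(cv2.findContours(w,0,2)[0],key=cv2.contourArea)
    P=np.array([ray2plane(d,*p,.031)[:2] for p in c[:,0].astype(float)])
    (cx,cy),rad=cv2.minEnclosingCircle((P*1000).astype(np.float32))
    # bar
    k=((f.max(2)<70)&(m>0)).astype(np.uint8);ys,xs=np.nonzero(k)
    B=np.array([ray2plane(d,x,y,.061)[:2] for x,y in zip(xs,ys)])
    bc=B.mean(0);w_,V=np.linalg.eigh(np.cov((B-bc).T));a=V[:,1]
    print(n,'disc',cx,cy,'diam',2*rad,'area diam',2*np.sqrt(cv2.contourArea((P*1000).astype(np.float32))/np.pi),'bar',bc*1000,'ang',np.degrees(np.arctan2(a[1],a[0])))
print('canister',ray2plane(d,231,204,.08),'foot',ray2plane(d,261,215,.005))
A=cv2.resize(f[165:245,185:285],(500,400),interpolation=cv2.INTER_CUBIC)
B=cv2.resize(f[135:189,290:358],(300,238),interpolation=cv2.INTER_CUBIC)
o=np.zeros((400,800,3),np.uint8);o[:,:500]=A;o[:238,500:]=B
cv2.imwrite('pics/c.png',o[:,:,::-1])
E
```

```text
med disc 631.0650634765625 -78.1050033569336 diam 100.64379119873047 area diam 97.91454348311301 bar [627.12890882 -77.65233561] ang 140.21195008732843
large disc 459.71710205078125 -48.09668731689453 diam 124.90386199951172 area diam 122.43705194754233 bar [461.72808205 -49.03808658] ang 153.83005448995877
small disc 508.5021667480469 -252.73580932617188 diam 74.67449188232422 area diam 71.63264270349816 bar [ 506.82340223 -248.5141547 ] ang -172.4858482148467
canister [0.51511025 0.13001391 0.08      ] foot [0.50000469 0.07213353 0.005     ]
```

View pics/c.png

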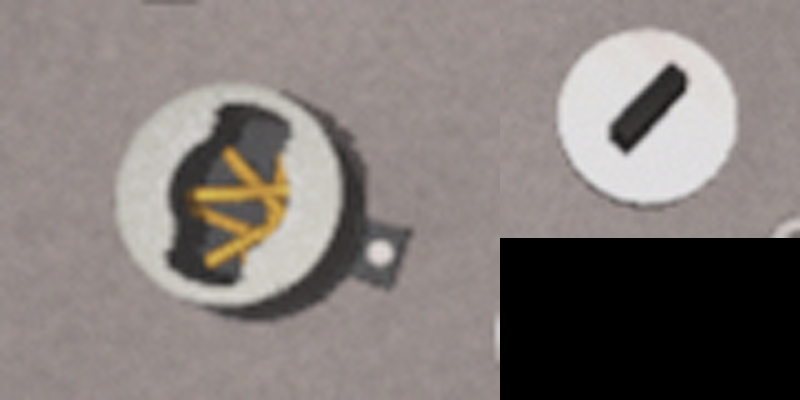

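The crop shows the white 100 mm lid, with its bar at about 140°. The canister's notches run along about -16° in world, and its foot direction agrees. I'm moving above the lid and turning to tool x = 140°, which keeps the last joint in range for the later quarter turn.

Request:
jog_arm(motion=[[[85, 1, -0.51, 0, 0], [85, 1, -0.51, 0, 0], [85, 1, -0.51, 0, 0], [85, 1, -0.51, 0, 0], [85, 1, -0.51, 0, 0]]], force=40)

```text
t: 0.6
ee_pos: [0.2478, -0.4021, 0.231]
tcp_rot: [0.994, 0.113, -0.0, -0.0]
ft_force: [1.0, -0.5, 0.9]
width: 0.0848
grip_force: 0.0
```

Request:
jog_arm(motion=[[[85, 1, -0.51, 0, 0], [85, 1, -0.51, 0, 0], [85, 1, -0.51, 0, 0], [85, 1, -0.51, 0, 0], [85, 1, -0.51, 0, 0]]])

```text
t: 1.1
ee_pos: [0.3768, -0.2938, 0.231]
tcp_rot: [0.994, 0.113, -0.0, -0.0]
ft_force: [0.1, -0.7, -0.1]
width: 0.085
grip_force: 0.0
```

Request:
jog_arm(motion=[[[85, 1, -0.51, 0, 0], [85, 1, -0.51, 0, 0], [85, 1, -0.51, 0, 0], [85, 1, -0.51, 0, 0], [85, 1, -0.51, 0, 0]]])

```text
t: 1.6
ee_pos: [0.5057, -0.1856, 0.2309]
tcp_rot: [0.994, 0.113, -0.0, -0.0]
ft_force: [0.0, -0.7, 0.0]
width: 0.0851
grip_force: 0.0
```

Request:
jog_arm(motion=[[[85, 1, -0.51, 0, 0], [85, 1, -0.51, 0, 0], [85, 1, -0.51, 0, 0], [85, 1, -0.51, 0, 0], [85, 0.8, -0.41, 0, 0]]])

```text
t: 2.1
ee_pos: [0.6297, -0.0812, 0.2306]
tcp_rot: [0.994, 0.114, -0.0, -0.0]
ft_force: [-0.9, -0.3, -0.3]
width: 0.0849
grip_force: 0.0
```

Request:
jog_arm(motion=[[[85, 0, 0, 0, -1], [85, 0, 0, 0, -1], [85, 0, 0, 0, -1], [85, 0, 0, 0, -1], [85, 0, 0, 0, -1]]])

```text
t: 2.6
ee_pos: [0.6285, -0.0826, 0.2306]
tcp_rot: [0.915, 0.404, -0.001, -0.0]
ft_force: [-0.2, 0.0, 0.3]
width: 0.0853
grip_force: 0.0
```

Request:
jog_arm(motion=[[[85, 0, 0, 0, -1], [85, 0, 0, 0, -1], [85, 0, 0, 0, -1], [85, 0, 0, 0, -1], [85, 0, 0, 0, -1]]])

```text
t: 3.1
ee_pos: [0.6285, -0.0827, 0.2306]
tcp_rot: [0.755, 0.656, -0.0, -0.0]
ft_force: [-0.8, 0.3, -0.2]
width: 0.0848
grip_force: 0.0
```

Request:
jog_arm(motion=[[[85, 0, 0, 0, -1], [85, 0, 0, 0, -1], [85, 0, 0, 0, -1], [85, 0, 0, 0, -1], [85, 0, 0, 0, -1]]])

```text
t: 3.6
ee_pos: [0.6284, -0.0827, 0.2306]
tcp_rot: [0.527, 0.85, -0.0, -0.001]
ft_force: [0.4, 0.0, 0.3]
width: 0.0847
grip_force: 0.0
```

Request:
jog_arm(motion=[[[85, 0, 0, 0, -1], [85, 0, 0, 0, -1], [85, 0, 0, 0, -1], [85, 0, 0, 0, -0.5], [85, 0, 0, 0, 0]]])

```text
t: 4.1
ee_pos: [0.6285, -0.0827, 0.2308]
tcp_rot: [0.34, 0.94, -0.0, -0.001]
ft_force: [-0.4, 0.4, 0.0]
width: 0.0853
grip_force: 0.0
```

```bash
cat >> h.py <<'E'
from scipy.spatial.transform import Rotation as R
def tool(): 
    s=telemetry.read_state();return s,R.from_quat(s['tcp_rot']).as_matrix(),np.array(s['ee_pos'])
def psi(M): return np.degrees(np.arctan2(M[1,0],M[0,0]))
def rows(dw,M): return np.round(M.T@np.array(dw)/.03,2)
E
python3 - <<'E'
from h import *
grab('wrist','d.png');s,M,p=tool()
d=load('wrist');print(d['K'],d['pose']);print(s['t'],p,psi(M),M[:,2],s['joint_pos'])
E
```

```text
[[309.70691629   0.         319.40894819]
 [  0.         309.70691629 197.18186322]
 [  0.           0.           1.        ]] [[ 6.39783428e-01 -7.27517593e-01 -2.47780783e-01  5.65124918e-01]
 [ 7.68554816e-01  6.05280782e-01  2.07264733e-01 -2.96854033e-02]
 [-8.11793790e-04 -3.23037655e-01  9.46385764e-01  3.73456411e-01]
 [ 0.00000000e+00  0.00000000e+00  0.00000000e+00  1.00000000e+00]]
4.15 [ 0.62855337 -0.08270754  0.23079186] 140.10812091848692 [-9.25868787e-04  1.80474900e-04 -9.99999555e-01] [-2.51608332e-01  5.47722033e-01  1.19500374e+00 -5.65382723e-05
  1.39980853e+00 -1.12615057e+00]
```

View pics/d.png

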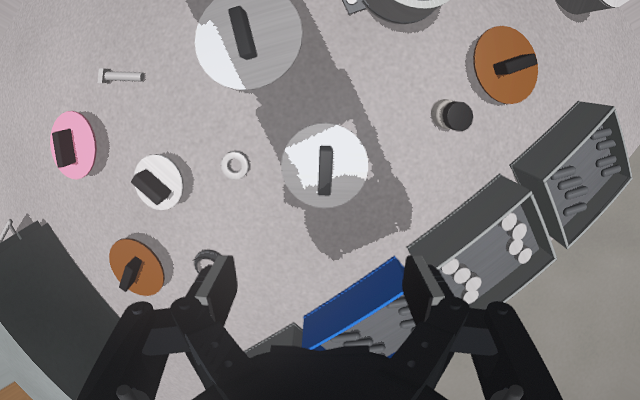

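The wrist view shows the medium lid at (325,165) with its bar upright in the picture, running (326,148) to (325,195). The fingers are at the bottom, around (215,290) and (425,290). I'm refining the lid pose from the bar and disc.

```bash
python3 - <<'E'
from h import *
d=load('wrist');f=d['frame'];s,M,p=tool()
m=np.zeros(f.shape[:2],np.uint8);cv2.circle(m,(325,166),36,255,-1)
k=((f.max(2)<75)&(m>0)).astype(np.uint8)
c=max(cv2.findContours(k,0,2)[0],key=cv2.contourArea)[:,0].astype(float)
print('bar px',c.min(0),c.max(0))
B=np.array([ray2plane(d,*q,.061,True)[:2] for q in c])*1000
(bc,sz,an)=cv2.minAreaRect(B.astype(np.float32));print('bar',bc,sz,an)
for px in ((326,147),(325,195)): print(px,ray2plane(d,*px,.061,True))
# disc edges along row 166 & column
g=cv2.cvtColor(f,cv2.COLOR_RGB2HSV)
for q in ((281,166),(368,166),(325,123),(325,209)): print(q,ray2plane(d,*q,.031,True)[:2])
E
```

```text
bar px [318. 183.] [329. 194.]
bar (642.2943115234375, -88.66459655761719) (11.676143646240234, 12.18078327178955) 50.76607894897461
(326, 147) [ 0.6097094  -0.05839305  0.061     ]
(325, 195) [ 0.64885033 -0.09197528  0.061     ]
(281, 166) [ 0.59796058 -0.11430662]
(368, 166) [ 0.66135951 -0.03794074]
(325, 123) [ 0.59247015 -0.04481068]
(325, 209) [ 0.67038994 -0.10905804]
```

Request:
jog_arm(motion=[[[50, 0.1, 0.19, 0.9, 0], [50, 0, 0, 1, 0], [50, 0, 0, 1, 0], [50, 0, 0, 1, 0], [50, 0, 0, 1, 0]]])

```text
t: 4.65
ee_pos: [0.6299, -0.0764, 0.083]
tcp_rot: [0.341, 0.94, -0.0, -0.0]
ft_force: [0.4, -0.4, -0.2]
width: 0.0502
grip_force: 0.0
```

Request:
jog_arm(motion=[[[50, 0, 0, 0.8, 0], [50, 0, 0, 0.5, 0], [50, 0, 0, 0.3, 0], [50, 0, 0, 0, 0]]])

```text
t: 5.05
ee_pos: [0.6297, -0.0764, 0.0355]
tcp_rot: [0.341, 0.94, -0.0, -0.001]
ft_force: [0.1, -0.3, 0.8]
width: 0.05
grip_force: 0.0
```

Request:
jog_arm(motion=[[[0, 0, 0, 0, 0], [0, 0, 0, 0, 0], [0, 0, 0, 0, 0], [0, 0, 0, 0, 0], [0, 0, 0, 0, 0]]], force=60)

```text
t: 5.55
ee_pos: [0.631, -0.0767, 0.0377]
tcp_rot: [0.34, 0.94, 0.0, 0.001]
ft_force: [-0.2, 0.1, 6.3]
width: 0.0129
grip_force: 59.2
```

Gripped. Now I lift, go halfway to the canister, and look.

Request:
jog_arm(motion=[[[0, 0, 0, -0.5, 0], [0, 0, 0, -1, 0], [0, 0, 0, -1, 0], [0, 0, 0, -1, 0], [0, 0, 0, -0.7, 0]]])

```text
t: 6.05
ee_pos: [0.6304, -0.0765, 0.1654]
tcp_rot: [0.34, 0.94, 0.0, 0.001]
ft_force: [0.2, -0.1, -0.5]
width: 0.0131
grip_force: 58.5
```

Request:
jog_arm(motion=[[[0, 0.92, 0.35, 0, 0], [0, 0.92, 0.35, 0, 0], [0, 0.92, 0.35, 0, 0], [0, 0.9, 0.35, 0, 0], [0, 0, 0, 0, 0]]])

```text
t: 6.55
ee_pos: [0.5706, 0.029, 0.1631]
tcp_rot: [0.339, 0.941, 0.0, -0.001]
ft_force: [0.3, 0.4, -0.8]
width: 0.0131
grip_force: 58.5
```

```bash
python3 - <<'E'
from h import *
grab('wrist','e.png');s,M,p=tool();print(s['t'],p,psi(M),M[:,2],s['ft_force'],s['width'])
E
```

```text
6.6 [0.57179489 0.02748596 0.16314518] 140.32840081070512 [-7.69317454e-05 -3.97567779e-05 -9.99999996e-01] [-0.15493869  0.51402777 -0.77353447] 0.013049092436751734
```

View pics/e.png

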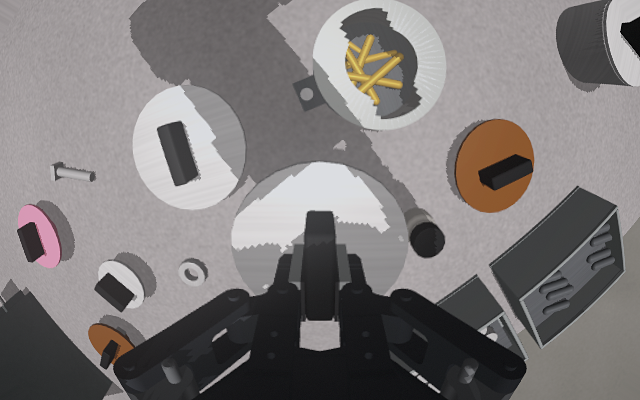

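```bash
python3 - <<'E'
from h import *
d=load('wrist');f=d['frame'];s,M,p=tool()
cv2.imwrite('pics/f.png',cv2.resize(f[0:140,305:455],(750,600*700//700*1),interpolation=cv2.INTER_CUBIC)[:600,:,::-1])
h=.163-.0377+.031
for q in ((320,162),(231,240),(408,240)):
    w=ray2plane(d,*q,h,True)-p;print(q,np.round(M.T@w*1000,1), np.linalg.norm(w[:2]))
for q in ((313,65),(446,65),(380,131)): print(q,ray2plane(d,*q,.08,True))
E
```

```text
(320, 162) [51.8  0.8  6.8] 0.051851232302166955
(231, 240) [  8.4 -48.6   6.8] 0.04928330205802835
(408, 240) [ 8.5 49.7  6.8] 0.05038857514832747
(313, 65) [0.48692871 0.09246437 0.08      ]
(446, 65) [0.54615551 0.17271402 0.08      ]
(380, 131) [0.55507356 0.09996249 0.08      ]
```

View pics/f.png

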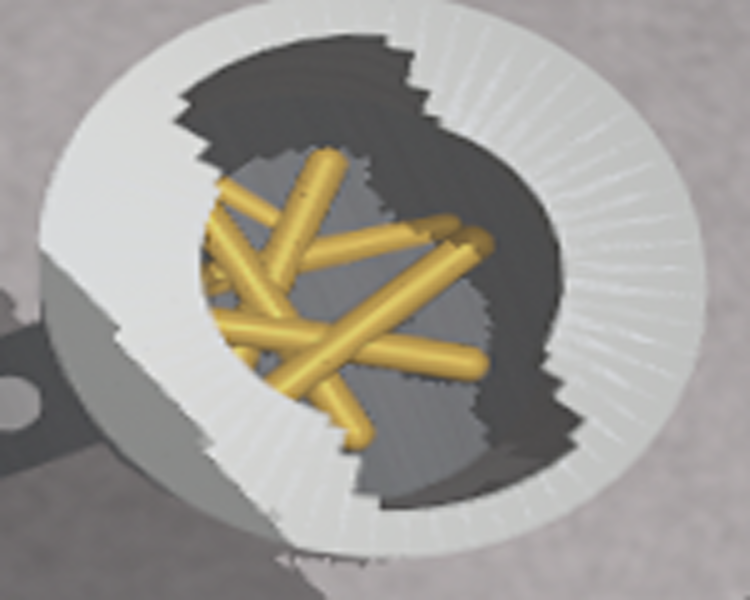

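```bash
python3 - <<'E'
from h import *
d=load('wrist');s,M,p=tool()
W=lambda u,v: ray2plane(d,305+u/5-.4,v/4.2857-.4,.08,True)[:2]*1000
a,b,c,e=[W(*q) for q in((177,122),(394,38),(382,508),(580,419))]
print(a,b,c,e,'ctr',(a+b+c+e)/4)
ax=(a+b)/2-(c+e)/2;print('len',np.linalg.norm(ax),'ang',np.degrees(np.arctan2(ax[1],ax[0])), 'widths',np.linalg.norm(a-b),np.linalg.norm(c-e),'perp ang',[np.degrees(np.arctan2(*(x)[::-1])) for x in (a-b,c-e)])
print('hole',W(202,270),W(562,285))
rim=np.array([W(*q) for q in((40,235),(707,285),(400,557),(90,130),(640,150),(600,480),(130,460))])
A=np.c_[2*rim,np.ones(len(rim))];x=np.linalg.lstsq(A,(rim**2).sum(1),rcond=None)[0];print('rim',x[:2],np.sqrt(x[2]+x[0]**2+x[1]**2))
print('foot', ray2plane(d,308,93,.006,True)[:2]*1000)
t=[x[0]/1000,x[1]/1000]; print('rows tx,ty to rim ctr',rows([t[0]-p[0],t[1]-p[1],0],M))
E
```

```text
[477.74864341 125.00026149] [484.78334519 160.22443526] [547.94964098 106.41902052] [553.91446487 140.3578594 ] ctr [516.09902361 133.00039417]
len 72.26976116935575 ang 164.57349360984935 widths 35.91976401451409 34.459017812927264 perp ang [np.float64(-101.29408319836566), np.float64(-99.96805460236173)]
hole [499.93823956 111.26699394] [533.68851064 152.65544385]
rim [516.560155   131.40757692] 48.8491944590627
foot [498.18248266  74.93348226]
rows tx,ty to rim ctr [3.63 1.49 0.  ]
```

The crop shows the canister's notches clearly. The centre is at about (0.516, 0.1315) with the notch axis at about 165°. The held lid is level and centred in the grip. I'm moving over the mouth and lowering to just above the plate.

Request:
jog_arm(motion=[[[0, 0.9, 0.37, 0, 0], [0, 0.9, 0.37, 0, 0], [0, 0.9, 0.37, 0, 0], [0, 0.9, 0.37, 0, 0], [0, 0, 0, 0, -0.9]]])

```text
t: 7.1
ee_pos: [0.5169, 0.1312, 0.1627]
tcp_rot: [0.288, 0.958, 0.0, -0.0]
ft_force: [-0.0, -1.2, -1.3]
width: 0.0129
grip_force: 58.6
```

Request:
jog_arm(motion=[[[0, 0, 0, 0, -0.9], [0, 0, 0, 0, -0.9], [0, 0, 0, 0, -0.9], [0, 0, 0, 0, 0], [0, 0, 0, 0.5, 0]]])

```text
t: 7.6
ee_pos: [0.5199, 0.1289, 0.149]
tcp_rot: [0.133, 0.991, 0.0, 0.002]
ft_force: [-1.3, -0.3, -1.1]
width: 0.0129
grip_force: 58.5
```

```bash
python3 - <<'E'
from h import *
s,M,p=tool();print(s['t'],p,psi(M),s['ft_force'],rows([.516-p[0],.1315-p[1],0],M),s['joint_pos'])
E
```

```text
7.6 [0.51987923 0.12887491 0.149044  ] 164.72551756665735 [-1.32578458 -0.31331523 -1.0652954 ] [ 0.15  0.05 -0.  ] [ 1.00036515e-01  4.38607460e-01  1.61889030e+00 -3.24161364e-04
  1.07961052e+00 -1.20402042e+00]
```

Request:
jog_arm(motion=[[[0, 0.15, 0.05, 0.5, 0], [0, 0, 0, 0.6, 0], [0, 0, 0, 0, 0]]])

```text
t: 7.9
ee_pos: [0.513, 0.1313, 0.1125]
tcp_rot: [0.133, 0.991, -0.001, -0.002]
ft_force: [0.5, -0.6, -2.0]
width: 0.0127
grip_force: 58.5
```

Request:
jog_arm(motion=[[[0, 0, 0, 0.3, 0], [0, 0, 0, 0.2, 0], [0, 0, 0, 0.1, 0]]])

```text
t: 8.2
ee_pos: [0.5143, 0.1318, 0.0961]
tcp_rot: [0.131, 0.991, -0.0, 0.0]
ft_force: [0.1, 0.8, -2.1]
width: 0.0127
grip_force: 58.5
```

Request:
jog_arm(motion=[[[0, 0, 0, 0.1, 0], [0, 0, 0, 0.07, 0], [0, 0, 0, 0, 0]]])

```text
t: 8.5
ee_pos: [0.5143, 0.132, 0.0917]
tcp_rot: [0.131, 0.991, -0.0, 0.0]
ft_force: [-1.6, -0.5, 2.4]
width: 0.0129
grip_force: 59.0
```

```bash
python3 - <<'E'
from h import *
d=grab('side');s,M,p=tool();print(s['t'],p,psi(M),s['ft_force'])
cv2.imwrite('pics/g.png',cv2.resize(d['frame'][180:320,200:400],(800,560),interpolation=cv2.INTER_CUBIC)[:,:,::-1])
E
```

```text
8.55 [0.51431835 0.13194131 0.09170342] 164.94060637677413 [-1.82005011 -1.23444357  2.97493484]
```

View pics/g.png

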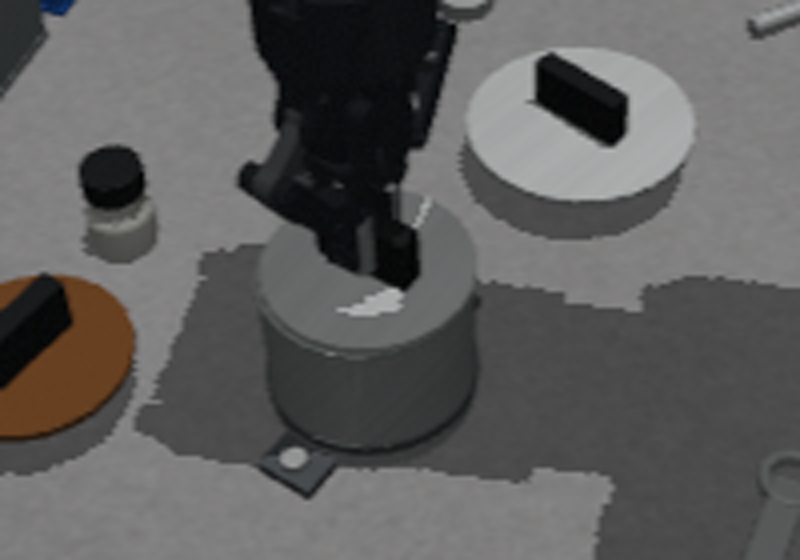

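The side crop shows the lid flat on the rim at (370,275). The height is right at 0.0917. Now the clockwise turn.

Request:
jog_arm(motion=[[[0, 0, 0, 0, 0.4], [0, 0, 0, 0, 0.8], [0, 0, 0, 0, 0.8], [0, 0, 0, 0, 0.8], [0, 0, 0, 0, 0.8]]])

```text
t: 9.05
ee_pos: [0.5147, 0.132, 0.0917]
tcp_rot: [0.342, 0.94, 0.0, 0.001]
ft_force: [0.4, -0.6, 2.0]
width: 0.0128
grip_force: 58.9
```

Request:
jog_arm(motion=[[[0, 0, 0, 0, 0.8], [0, 0, 0, 0, 0.8], [0, 0, 0, 0, 0.8], [0, 0, 0, 0, 0.8], [0, 0, 0, 0, 0.8]]])

```text
t: 9.55
ee_pos: [0.5147, 0.132, 0.0917]
tcp_rot: [0.556, 0.831, 0.0, 0.001]
ft_force: [-0.6, 0.4, 1.9]
width: 0.013
grip_force: 58.9
```

Request:
jog_arm(motion=[[[0, 0, 0, 0, 0.8], [0, 0, 0, 0, 0.8], [0, 0, 0, 0, 0.8], [0, 0, 0, 0, 0.8], [0, 0, 0, 0, 0.8]]])

```text
t: 10.05
ee_pos: [0.5146, 0.132, 0.0917]
tcp_rot: [0.737, 0.675, 0.001, 0.001]
ft_force: [-0.3, -0.8, 1.7]
width: 0.013
grip_force: 58.9
```

```bash
python3 - <<'E'
from h import *
s,M,p=tool();print(s['t'],p,psi(M),s['ft_force'],s['moment'],s['joint_pos'])
E
```

```text
10.05 [0.51464004 0.13202921 0.09168488] 84.96772348829295 [-0.2797531  -0.82246011  1.74959148] [-0.05193204  0.06419155  0.05237471] [ 1.06936534e-01  5.05966951e-01  1.69225179e+00 -2.12876826e-04
  9.41918833e-01  1.94891507e-01]
```

Request:
jog_arm(motion=[[[0, 0, 0, 0, 0.6], [0, 0, 0, 0, 0.6], [0, 0, 0, 0, 0.4], [0, 0, 0, 0, 0.2], [0, 0, 0, 0, 0]]])

```text
t: 10.55
ee_pos: [0.5147, 0.132, 0.0917]
tcp_rot: [0.805, 0.594, 0.001, 0.0]
ft_force: [-0.7, -0.4, 3.8]
width: 0.0127
grip_force: 59.3
```

```bash
python3 - <<'E'
from h import *
s,M,p=tool();print(s['t'],p,psi(M),s['ft_force'],s['moment'])
E
```

```text
10.55 [0.5146518  0.13200431 0.09168234] 72.81648982841072 [-0.68277658 -0.35110631  3.75977012] [-0.123542   -0.00366384 -0.15294967]
```

Request:
jog_arm(motion=[[[0, 0, 0, 0, 0.2], [0, 0, 0, 0, 0.2], [0, 0, 0, 0, 0]]])

```text
t: 10.85
ee_pos: [0.5146, 0.132, 0.0917]
tcp_rot: [0.819, 0.574, 0.001, 0.0]
ft_force: [-0.4, -0.0, 5.5]
width: 0.0127
grip_force: 59.5
```

```bash
python3 - <<'E'
from h import *
s,M,p=tool();print(s['t'],p,psi(M),s['ft_force'],s['moment'])
E
```

```text
10.85 [0.51459683 0.13200234 0.09167629] 70.0092676054739 [-4.30432340e-01 -1.42862478e-03  5.51452853e+00] [-0.09541731  0.05412487 -0.05822444]
```

Request:
jog_arm(motion=[[[0, 0, 0, 0, 0.2], [0, 0, 0, 0, 0.2], [0, 0, 0, 0, 0]]])

```text
t: 11.15
ee_pos: [0.5146, 0.132, 0.0917]
tcp_rot: [0.833, 0.554, 0.001, 0.0]
ft_force: [-0.9, 0.0, 6.0]
width: 0.0128
grip_force: 59.5
```

```bash
python3 - <<'E'
from h import *
s,M,p=tool();print(s['t'],p,psi(M),s['ft_force'],s['moment'])
E
```

```text
11.15 [0.51459557 0.1320007  0.09169073] 67.26042733941186 [-0.89309571  0.03931634  6.00614269] [-0.08790468  0.04038914 -0.05928472]
```

Request:
jog_arm(motion=[[[0, 0, 0, 0, 0.2], [0, 0, 0, 0, 0.1], [0, 0, 0, 0, 0]]])

```text
t: 11.45
ee_pos: [0.5146, 0.132, 0.0917]
tcp_rot: [0.842, 0.539, 0.001, 0.0]
ft_force: [-0.4, -0.1, 5.2]
width: 0.0131
grip_force: 59.5
```

```bash
python3 - <<'E'
from h import *
s,M,p=tool();print(s['t'],p,psi(M),s['ft_force'],s['moment'],s['width'])
E
```

```text
11.45 [0.51458549 0.13199843 0.09168481] 65.22075942528906 [-0.41943472 -0.05667501  5.17630428] [-0.08414327 -0.00085548  0.04489693] 0.013052095008538676
```

Request:
jog_arm(motion=[[[40, 0, 0, 0, 0], [40, 0, 0, 0, 0], [40, 0, 0, 0, 0], [40, 0, 0, -0.3, 0], [40, 0, 0, -1, 0]]])

```text
t: 11.95
ee_pos: [0.5123, 0.1317, 0.1285]
tcp_rot: [0.842, 0.539, -0.003, -0.001]
ft_force: [0.9, 1.0, -0.0]
width: 0.0399
grip_force: 0.0
```

Request:
jog_arm(motion=[[[40, 0, 0, -1, 0], [40, 0, 0, -1, 0], [40, 0, 0, -1, 0], [40, 0, 0, -0.7, 0], [40, 0, 0, 0, 0]]])

```text
t: 12.45
ee_pos: [0.5156, 0.1322, 0.2449]
tcp_rot: [0.842, 0.539, 0.003, 0.002]
ft_force: [0.4, -0.2, -0.2]
width: 0.0398
grip_force: 0.0
```

```bash
python3 - <<'E'
from h import *
d=grab('wrist','i.png');s,M,p=tool();print(s['t'],p,psi(M))
E
```

```text
12.5 [0.5146778  0.13203405 0.24270389] 65.24744020308454
```

View pics/i.png

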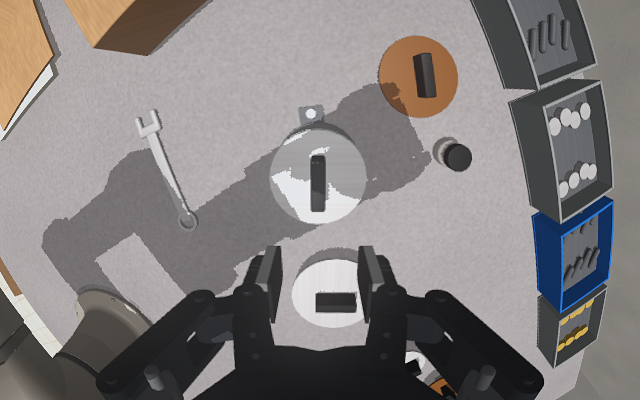

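The wrist view shows the lid on the canister at (318,175). The bar runs (318,156) to (318,210), pointing at the canister foot at (312,112), so it lies across the notches. I'm checking angle and level by numbers.

```bash
python3 - <<'E'
from h import *
d=load('wrist')
W=lambda q,z: ray2plane(d,*q,z,True)[:2]*1000
a,b=W((318,156),.115),W((318,211),.115);print('bar',a,b,np.linalg.norm(a-b),np.degrees(np.arctan2(*(a-b)[::-1])))
e=[W(q,.085) for q in((269,178),(366,178),(318,128),(318,224))];print('disc',e)
c=(a+b)/2;ft=W((312,113),.006);print('foot',ft,np.degrees(np.arctan2(*(ft-np.array([514.6,132]))[::-1])))
E
```

```text
bar [528.10476543 158.78041228] [505.98531109 110.94852406] 52.69876460962381 65.18221574837345
disc [array([470.86224311, 153.98979295]), array([560.68924066, 112.38665112]), array([537.43051235, 178.84901166]), array([494.8797064 ,  86.82004677])]
foot [535.28594388 191.35249621] 70.78517771282084
```

```bash
python3 -c "
from h import *
print(finish_job())"
```

```text
the job is handed in; nothing more can be done
None
```

I put the medium lid on the canister, turned it clockwise until it sat about 97° past the notches (the stop is at 90–100°, and I never felt it hit), released it with the arm clear and the other lids untouched, and handed the job in at about 12.5 s; no verdict was returned.

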